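# Drift the chip cutter's grid carriage into line and lock it

### The arm

A 6-joint arm with a two-finger parallel gripper is mounted at the origin on a cart in front of the work surface, level with it; the furniture and walls round the work are solid. World frame = base frame: x ahead of the robot, y to its left, z up, the work surface at z = 0. Lengths are in m, angles in rad, forces in N, time in s.
With the tool pointing down it reaches from about 0.4 to 0.825 m from the base axis. Payload 7 kg.
Tool frame: the origin (TCP) lies between the finger pads; the fingertips stand 19 mm ahead of it and the grasp point (between the pads) is the TCP; z points along the fingers, y is the line along which they close (so a half turn about z gives the same grasp; the last joint's range is limited). The gripper opens to 85 mm and grips with 20 to 120 N. Pads are 22 mm wide; open, the fingers measure 114 mm over their backs; the gripper's body (76 mm by 85 mm) begins 54 mm behind the grasp point. The pads swing forward as they close: fully open they stand 13 mm farther back than shut.
Start: joints at [-0.899, 0.359, 0.012, 0, -1.224, -0.288], TCP at [0.253, -0.626, 0.25] pointing down, gripper open.
Joint ranges: [-3.07, 3.07], [-1.43, 2.12], [-1.02, 1.25], [-3.03, 1.67], [-3.05, -0], [-3.03, 3.03]. Speed limits (rad/s): [2.39, 2.39, 3.01, 3.14, 3.14, 3.14].

### API

Orientations are given as a 3x3 rotation matrix whose columns are the frame's x, y, z axes.
In Python, from rig import r, imaging gives the robot as it stands.
- The arm moves only by the shell command python3 -m handwheel 'ROWS' [FORCE]. ROWS is JSON, a list of rows, each a list of 5 numbers: the opening, from -1 (shut) to 1 (fully open), then the shift along the world's x, y, z in m, then the turn about the world's z in degrees. In form: [[fingers, tx, ty, tz, spin], ...]. A call has 1 to 8 rows; each row shifts and turns the commanded pose from where the row before left it; what a row does not reach is not made up. A row lasts 1/12 s, in which the tool goes at most 41.7 mm and 7.16 degrees, less where a joint would pass 70% of its speed; a pose out of reach is approached as far as the arm can. A call is refused whole if a number of a shift passes 0.0417 or a number of a turn 7.16, either way. A call with a gripper value outside its range is refused whole. The fingers move at their own pace and stop on an object; FORCE is the grip in N (left out, the last holds). Time passes only in rows, so rows that do not move let the fingers close. It gives the time, the measured TCP pose, the force, the opening and the grip force at its end, in the units of the state.
- r.get_obs(): the state, without advancing time (a new reading comes with each control period).
- imaging.snapshot(name): name is "side" or "top"; returns a dict with "pixels" (420x560x3 uint8, red, green, blue), "K" (3x3 intrinsics, pixels), "rvec" (rotation vector, rad) and "tvec" (3), from world to camera coordinates, as OpenCV has them. Camera axes: x right, y down, z forward; pixel columns grow to the right and rows downward; lengths in m; the calibration is good to about 2 mm. A picture is of the moment at which its call begins. There is no depth.
- r.job_done(): hands the job in; it is judged then, once.
Trained networks look in a picture, given as the dict that the camera call returned (one of the last four; its "shot" number tells which), for a name from the list of things; names that differ only in an ending like _2 or _b are one class to them, and where a whole thing is asked for, a point or a joint stands for the part that bears it (a point fixed in the world has none). Each returns a list of dicts, best first, with "confidence" (0 to 1); they miss things now and then, are a little off and sometimes report something else, mostly with a low value. They report only what shows in the picture. A call takes as long as a camera call. They do not tell look-alikes from the thing itself.
- imaging.outline_of(picture, thing): "mask" (420x560 bool, what is visible of it) and "bbox" ([left, top, width, height] in pixels, round what is visible of it).
- imaging.place_of(picture, thing): "uv" ([column, row] in pixels: a listed point, or the origin of a listed thing).
The state is a dict: "clock": time; "joint_pos": joint angles; "qd": joint speeds; "joint_efforts": joint torques, N m; "position": TCP position; "tool_rot": TCP orientation; "contact_force": force on the tool from outside, world axes, zero at the start; "moment": the same for the moment, N m; "grip_width": finger opening in m; "gripper_force": force on a finger pad.
Only numpy, scipy, OpenCV 4.12 (cv2) and the standard library are available. Lean on these libraries where they do the work, as an engineer would, in place of code of your own. Each camera call takes 0.05 s, during which the arm holds its last target. There are 200 camera calls.

### The job

The chip cutter's grid carriage has crept forward, so its hole no longer lines up with the hole in the deck below. Take the tapered pin (the one with the taller black grip, not the blunt one) from the rest and push it straight down through both holes so that it draws the carriage into line, pressing until its collar sits firmly on the seat ring: lean on it there with about 20 N, and never push with more than 35 N. Leave it standing upright in the holes, and do not disturb the blunt pin or the food and shaker round about.

Things in the scene. Friction and masses are not known exactly. Their poses are not given: they have to be found in the camera images.
- drift_grip (a point): Middle of the black grip of the tapered pin (drift): loose, steel, 160 g, upright, z up. From the bottom: taper 5 mm wide at the flat tip to 18 mm wide over 40 mm; straight 18 mm wide for 32 mm; collar 34 mm wide, 6 mm thick; round grip 24 mm wide, 40 mm tall. This point is 26 mm above the collar's underside, 98 mm above the tip, 20 mm below the top. Hangs by its collar in either hole of the rest.
- drift_tip (a point): Centre of the tapered pin's tip, 98 mm below the middle of its grip.
- blunt_pin_grip (a point): Middle of the grip of the other pin in the rest: same collar and shank length, but straight, 18 mm wide right down to a flat blunt end, with a short black grip (24 mm wide, only 18 mm tall). It cannot enter the offset holes.
- pin_rest: Dark steel stand, fixed, like a small table: top plate 64 x 190 mm (long side along its y), top 85 mm above the bench, walls at both ends; origin at the centre of its foot. Two holes 23 mm wide at y = -55 and +55 mm, a pin hanging in each, collar on the plate. Lift a pin at least 75 mm straight up to clear it.
- deck_hole (a point): Centre of the upper mouth of the round hole (19.6 mm wide, 12 mm deep, through, hollow below) in the chip cutter's fixed deck, 75 mm above the bench, under the carriage. x points along the slide to the upright grid, z up. The finished pin stands on this axis. Cutter: grey and aluminium, fixed, from 50 mm behind the hole to 140 mm ahead along x, 116 mm wide (142 at the feet), side rails 91 mm high.
- carriage_hole (a point): Centre of the upper mouth of the round hole (19.6 mm wide, through) in the carriage, a 10 mm steel plate on the deck between the rails, top 85 mm above the bench. A grid frame 88 mm wide stands on it 108 mm along x, up to 147 mm above the bench. A dark seat ring (45 mm outside, 24 inside) round the hole carries the collar; its top is 1.5 to 10.5 mm above the carriage (varies); it does not give.
- carriage (a joint): How far the carriage stands along x (towards the grid) from being in line with the deck hole, in m: 0 is in line, 0.004 to 0.006 at the start. It slides only along x, held by rubbing (about 5 N) and a light spring that pushes it towards the grid (2 to 5 N; dragging the pin down past it takes up to 12 N of the push); it yields when the pin's taper wedges it over.
- onion: Onion, 75 mm, origin at its underside; a bystander.
- tomato: Tomato, 75 mm, origin at its underside; a bystander.
- salt_shaker: Glass salt shaker, 44 mm across and 90 mm tall, origin at its underside; a bystander.
Not all that is in view belongs to the job. What is shaped like the part that bears drift_grip but pink or red is not meant.

How it is judged:
By the outcome, as a careful person would: the job done as asked, in the order asked, and still so for the second after the job is handed in, with the robot touching nothing.
It also fails if it takes over 56 s, if anything falls off the work surface, if the arm or the gripper's body presses on something with over 40 N, if the wrist force passes 120 N, or if a joint passes its speed limit or range.

## Working session

There is one attempt and no reset: what is moved stays moved. The work goes in short steps, Python scripts to look and compute and a shell command to move; the robot and the scene stay as the last step left them, time stands still between calls to the robot, and variables do not carry over. Pictures are saved under pics/ and viewed, at most 10 in all, crops included, and the job is handed in when it is done.

```bash
mkdir -p pics; cat > h.py <<'E'
import numpy as np, cv2
from rig import r, imaging
def ray(p,uv):
    R=cv2.Rodrigues(np.array(p["rvec"],float))[0]; t=np.array(p["tvec"],float).ravel()
    d=R.T@np.linalg.inv(p["K"])@np.array([uv[0],uv[1],1.]); return -R.T@t,d/np.linalg.norm(d)
def at_z(p,uv,z):
    c,d=ray(p,uv); return c+d*(z-c[2])/d[2]
def tri(a,ua,b,ub):
    c1,d1=ray(a,ua);c2,d2=ray(b,ub)
    s=np.linalg.lstsq(np.c_[d1,-d2],c2-c1,rcond=None)[0]
    p,q=c1+s[0]*d1,c2+s[1]*d2
    return (p+q)/2,np.linalg.norm(p-q)
def proj(p,X):
    return cv2.projectPoints(np.array(X,float).reshape(-1,3),np.array(p["rvec"],float),np.array(p["tvec"],float),np.array(p["K"],float),None)[0].reshape(-1,2)
E
python3 - <<'E'
from h import *
np.set_printoptions(precision=4,suppress=True)
S={n:imaging.snapshot(n) for n in("side","top")}
for n in S:
    cv2.imwrite(f"pics/{n}0.png",S[n]["pixels"][...,::-1]); print(n,ray(S[n],(280,210)))
for t in["drift_grip","blunt_pin_grip","pin_rest","deck_hole","carriage_hole","onion","tomato","salt_shaker"]:
    P={n:imaging.place_of(S[n],t) for n in S}
    for n in P: print(t,n,[(np.round(q["uv"],1),round(q["confidence"],2)) for q in P[n][:3]])
    if P["side"] and P["top"]: print("  ",*tri(S["side"],P["side"][0]["uv"],S["top"],P["top"][0]["uv"]))
o=r.get_obs();print(o["clock"],o["position"],o["tool_rot"],o["contact_force"])
E
```

```text
side (array([0.2367, 0.9587, 0.477 ]), array([ 0.2935, -0.8784, -0.3772]))
top (array([0.3901, 0.0769, 1.2536]), array([ 0.1381, -0.0274, -0.99  ]))
drift_grip side [(array([320.4, 254.4]), 0.91), (array([279., 219.]), 0.9), (array([334.8, 238.5]), 0.89)]
drift_grip top [(array([228.6, 274.3]), 0.69), (array([196.1, 272.7]), 0.61), (array([230.8, 225.5]), 0.58)]
   [0.4168 0.1588 0.0619] 0.01859184618520012
blunt_pin_grip side [(array([247.1, 248.1]), 0.82), (array([281.1, 221.3]), 0.16)]
blunt_pin_grip top [(array([180.5, 216.2]), 0.49)]
   [0.5279 0.2624 0.1028] 0.008126353042940836
pin_rest side []
pin_rest top [(array([209.4, 227.5]), 0.78)]
deck_hole side [(array([317.3, 194.3]), 0.73)]
deck_hole top [(array([352.1, 225.8]), 0.91), (array([275. , 286.3]), 0.5)]
   [ 0.5163 -0.1222  0.0658] 0.014223001857061107
carriage_hole side []
carriage_hole top [(array([347.6, 227.4]), 0.62)]
onion side [(array([206.6, 242.3]), 0.97)]
onion top [(array([267.8, 157. ]), 0.77)]
   [ 0.6945  0.0742 -0.0022] 0.0015850223064488528
tomato side [(array([168.9, 265.8]), 0.82)]
tomato top []
salt_shaker side [(array([358.1, 265.5]), 0.67)]
salt_shaker top [(array([275.6, 285.2]), 0.72)]
   [ 0.3804  0.0483 -0.0063] 0.010209931589425559
0.9 [ 0.2527 -0.6259  0.2503] [[-0.9273 -0.3744  0.    ]
 [-0.3744  0.9273 -0.    ]
 [-0.     -0.     -1.    ]] [ 0.8482 -0.1919 -0.5986]
```

```bash
python3 -c "
import cv2,numpy as np
a=[cv2.imread(f'pics/{n}0.png') for n in('side','top')]
cv2.imwrite('pics/both0.png',cv2.resize(np.hstack(a),(800,300),interpolation=cv2.INTER_AREA))"
```

```text
(no output)
```

View pics/side0.png

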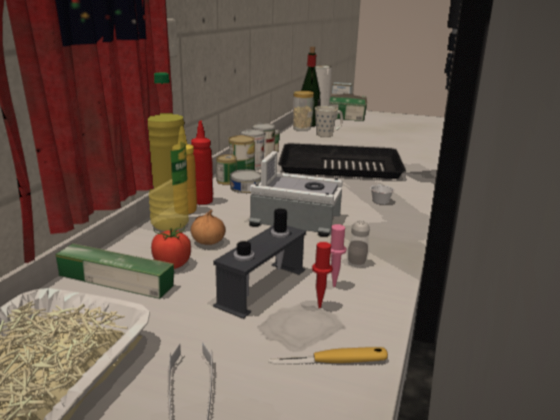

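View pics/top0.png

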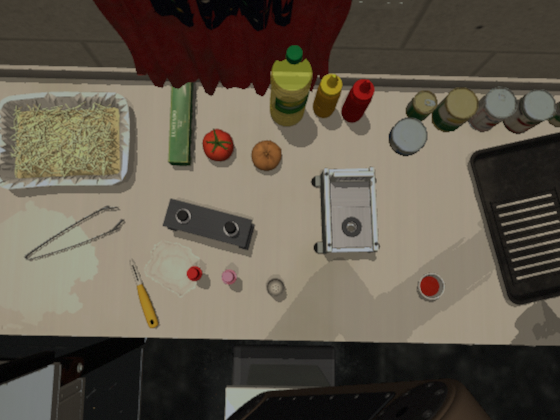

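The red pin at side (322,255) / top (194,274) and the pink one at (337,240) / (229,275) are the decoys. The real drift has the tall black grip, at side (280,220) / top (231,227). The blunt pin is at top (182,215), and the ring is at top (352,226) with the grid towards +x (up in the image).

```bash
python3 - <<'E'
from h import *
np.set_printoptions(precision=4,suppress=True)
a=imaging.snapshot("side");b=imaging.snapshot("top")
print("drift",*tri(a,(279,219),b,(230.8,225.5)), at_z(b,(230.8,225.5),.111))
def best(p,t):
    m=imaging.outline_of(p,t); return m[0] if m else None
for t in("pin_rest","carriage","deck_hole","carriage_hole"):
    m=best(b,t)
    if m is None: print(t,None);continue
    M=m["mask"].astype(np.uint8); c=max(cv2.findContours(M,0,1)[0],key=cv2.contourArea)
    box=cv2.boxPoints(cv2.minAreaRect(c)); print(t,m["confidence"],box.tolist(),[at_z(b,u,.085)[:2] for u in box])
# drift masks near the real one
for p,uv in((a,(280,222)),(b,(231,227))):
    for m in imaging.outline_of(p,"drift_grip"): print(m["bbox"],round(m["confidence"],2))
x=b["pixels"][...,::-1]
A=cv2.resize(x[190:260,155:265],(400*110//110*1,None) if 0 else (390,248),interpolation=2)
B=cv2.resize(x[160:265,305:390],(400,494),interpolation=2)
C=cv2.resize(a["pixels"][...,::-1][140:250,230:350],(390,346),interpolation=2)
out=np.zeros((596,800,3),np.uint8);out[:248,:390]=A;out[250:596,:390]=C;out[:494,395:795]=B
cv2.imwrite("pics/z1.png",out)
E
```

```text
drift [0.5104 0.1512 0.1126] 0.004753868345223518 [0.5129 0.152  0.111 ]
pin_rest 0.58 [[161.7769317626953, 226.484619140625], [170.03846740722656, 196.19232177734375], [256.09228515625, 219.66156005859375], [247.8307647705078, 249.953857421875]] [array([0.51  , 0.3072]), array([0.5787, 0.292 ]), array([0.5301, 0.0976]), array([0.462 , 0.1143])]
carriage 0.81 [[330.0, 171.0], [373.0, 171.0], [373.0, 246.0], [330.0, 246.0]] [array([ 0.645 , -0.0671]), array([ 0.6474, -0.1649]), array([ 0.4769, -0.1642]), array([ 0.4748, -0.0683])]
deck_hole 0.72 [[311.56427001953125, 167.40109252929688], [376.4019775390625, 165.46563720703125], [378.97711181640625, 251.73202514648438], [314.139404296875, 253.66748046875]] [array([ 0.6523, -0.0252]), array([ 0.6604, -0.1727]), array([ 0.4645, -0.1775]), array([ 0.457 , -0.0331])]
carriage_hole None
[302.6, 285.0, 28.5, 34.5] 0.97
[327.8, 306.5, 63.1, 25.2] 0.67
[272.5, 212.2, 17.0, 59.1] 0.65
[173.3, 279.6, 24.4, 46.5] 0.91
[175.1, 263.7, 50.1, 12.5] 0.63
[223.0, 218.7, 14.7, 15.1] 0.58
```

View pics/z1.png

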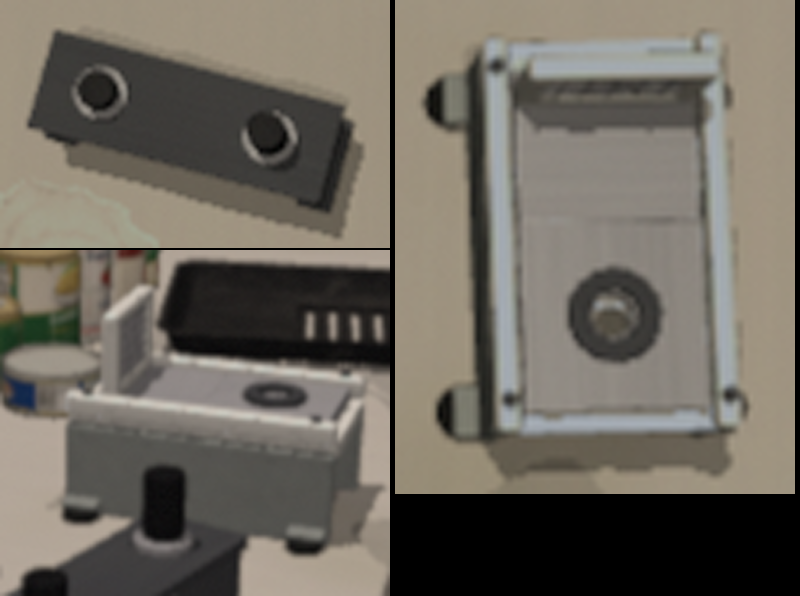

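The crop shows the ring centre at top ≈(351,226) and side ≈(314,185), with the drift collar at top ≈(231,228.5). Next I compute the positions and the cutter's heading.

```bash
python3 - <<'E'
from h import *
np.set_printoptions(precision=4,suppress=True)
a=imaging.snapshot("side");b=imaging.snapshot("top")
g=b["pixels"].astype(int).mean(2)
# ring dark blob
def blob(p,box,thr):
    x0,y0,x1,y1=box; g=p["pixels"].mean(2)[y0:y1,x0:x1]; m=(g<thr).astype(np.uint8)
    c=max(cv2.findContours(m,0,1)[0],key=cv2.contourArea); e=cv2.fitEllipse(cv2.convexHull(c)); return (e[0][0]+x0,e[0][1]+y0),e[1]
rt=blob(b,(338,212,366,240),95); rs=blob(a,(300,176,328,196),95); print("ring",rt,rs)
print(tri(a,rs[0],b,rt[0]))
for z in(.0865,.091,.0955): print(z,at_z(b,rt[0],z),at_z(a,rs[0],z))
print("deck-hole px",at_z(b,(352.1,225.8),.075))
print("drift grip top",at_z(b,(230.3,226.9),.131),"collar",at_z(b,(230.9,228.5),.091))
gs=blob(a,(272,208,288,236),50); gt=blob(b,(222,218,240,236),60); print("grip",gs,gt,tri(a,gs[0],b,gt[0]),at_z(b,gt[0],.131))
c=lambda x,y:(305+(x-395)/4.706-.4,160+y/4.705-.4)
for s in(((497,60),(510,400)),((712,60),(731,395))):
    p,q=[at_z(b,c(*u),.091)[:2] for u in s]; d=p-q; print("axis yaw",np.degrees(np.arctan2(d[1],d[0])),p,q)
print("shaker/pink",at_z(b,(275.6,285.2),.09),at_z(b,(229,275),.07))
E
```

```text
ring ((351.29449558258057, 226.58306407928467), (19.56936264038086, 19.894750595092773)) ((313.986985206604, 185.9056692123413), (8.390602111816406, 19.53144645690918))
(array([ 0.5177, -0.1156,  0.0873]), np.float64(0.00288277252555018))
0.0865 [ 0.5192 -0.1154  0.0865] [ 0.5168 -0.1179  0.0865]
0.091 [ 0.5187 -0.1147  0.091 ] [ 0.5135 -0.1055  0.091 ]
0.0955 [ 0.5182 -0.114   0.0955] [ 0.5103 -0.093   0.0955]
deck-hole px [ 0.5223 -0.1192  0.075 ]
drift grip top [0.5077 0.1517 0.131 ] collar [0.5083 0.1529 0.091 ]
grip ((280.2642574310303, 220.00724697113037), (16.773204803466797, 25.87761116027832)) ((230.79094314575195, 225.02276992797852), (13.263752937316895, 15.984286308288574)) (array([0.5099, 0.1509, 0.111 ]), np.float64(0.008293696132449272)) [0.5117 0.1507 0.131 ]
axis yaw 2.5865219648015 [ 0.6404 -0.058 ] [ 0.4774 -0.0654]
axis yaw 2.980480009629384 [ 0.6429 -0.1613] [ 0.4821 -0.1697]
shaker/pink [0.3858 0.0512 0.09  ] [0.4061 0.1553 0.07  ]
```

```bash
python3 -m handwheel '[[1,0.0128,0.0389,0,-7.16],[1,0.0128,0.0389,0,-7.16],[1,0.0128,0.0389,0,-7.16],[1,0.0128,0.0389,0,-0.5],[1,0.0128,0.0389,0,0],[1,0.0128,0.0389,0,0],[1,0.0128,0.0389,0,0],[1,0.0128,0.0389,0,0]]' 100 && python3 -m handwheel '[[1,0.0128,0.0389,0,0],[1,0.0128,0.0389,0,0],[1,0.0128,0.0389,0,0],[1,0.0128,0.0389,0,0],[1,0.0128,0.0389,0,0],[1,0.0128,0.0389,0,0],[1,0.0128,0.0389,0,0],[1,0.0128,0.0389,0,0]]' && python3 -m handwheel '[[1,0.0128,0.0389,0,0],[1,0.0128,0.0389,0,0],[1,0.0128,0.0389,0,0],[1,0.0128,0.0389,0,0],[1,0,0,0,0],[1,0,0,0,0]]'
```

```text
clock: 2.07
position: [0.3547, -0.3147, 0.2506]
tool_rot: [[-1.0, -0.006, 0.001], [-0.006, 1.0, -0.0], [-0.001, -0.0, -1.0]]
contact_force: [2.2, 0.2, 0.7]
grip_width: 0.0855
gripper_force: 0.0
clock: 2.73
position: [0.4572, -0.0031, 0.251]
tool_rot: [[-1.0, -0.006, 0.001], [-0.006, 1.0, 0.001], [-0.001, 0.0, -1.0]]
contact_force: [2.0, -1.2, 0.0]
grip_width: 0.0852
gripper_force: 0.0
clock: 3.23
position: [0.5085, 0.1523, 0.2497]
tool_rot: [[-1.0, -0.009, -0.001], [-0.009, 1.0, -0.001], [0.001, -0.001, -1.0]]
contact_force: [-0.0, -1.2, 0.2]
grip_width: 0.0857
gripper_force: 0.0
```

```bash
python3 -m handwheel '[[1,0.001,0,-0.027,0],[1,0,0,-0.027,0],[1,0,0,-0.027,0],[1,0,0,-0.027,0],[1,0,0,-0.027,0],[1,0,0,0,0],[1,0,0,0,0]]' && python3 - <<'E'
from h import *
a=imaging.snapshot("side");b=imaging.snapshot("top")
A=cv2.resize(a["pixels"][...,::-1][160:280,210:330],(400,400),interpolation=2);B=cv2.resize(b["pixels"][...,::-1][170:290,170:290],(400,400),interpolation=2)
cv2.imwrite("pics/g1.png",np.hstack([A,B]))
E
```

```text
clock: 3.82
position: [0.5086, 0.1491, 0.115]
tool_rot: [[-1.0, -0.005, -0.002], [-0.005, 1.0, -0.002], [0.002, -0.002, -1.0]]
contact_force: [0.6, 0.1, 1.1]
grip_width: 0.0856
gripper_force: 0.0
```

View pics/g1.png

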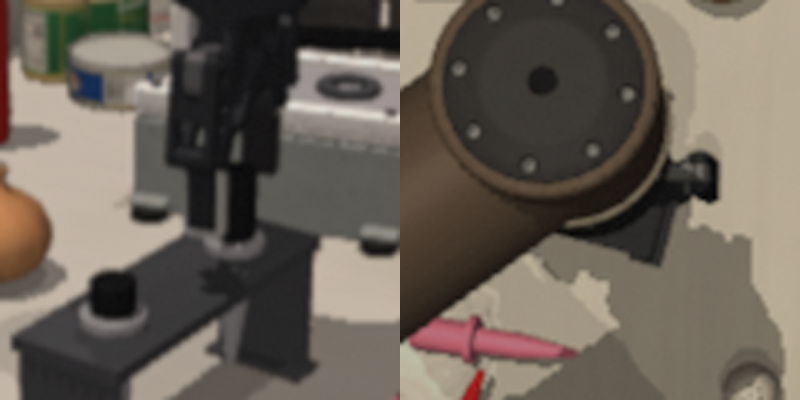

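The fingers straddle the drift's grip. The red and pink decoys toppled by themselves before the arm moved: their outlines were already lying flat in my second pictures. Closing now.

```bash
python3 -m handwheel '[[-1,0,0,0,0],[-1,0,0,0,0],[-1,0,0,0,0],[-1,0,0,0,0],[-1,0,0,0,0],[-1,0,0,0,0],[-1,0,0,0,0],[-1,0,0,0,0]]' 100 && python3 -m handwheel '[[-1,0,0,0.01,0],[-1,0,0,0.02,0],[-1,0,0,0.03,0],[-1,0,0,0.03,0],[-1,0,0,0.02,0],[-1,0,0,0.01,0],[-1,0,0,0,0],[-1,0,0,0,0]]'
```

```text
clock: 4.58
position: [0.5095, 0.1505, 0.1161]
tool_rot: [[-1.0, -0.006, 0.001], [-0.006, 1.0, 0.0], [-0.001, 0.0, -1.0]]
contact_force: [-1.8, -0.2, 6.5]
grip_width: 0.0217
gripper_force: 97.5
clock: 5.25
position: [0.5088, 0.1503, 0.2349]
tool_rot: [[-1.0, -0.006, -0.0], [-0.006, 1.0, 0.0], [0.0, 0.0, -1.0]]
contact_force: [0.5, -0.2, -1.9]
grip_width: 0.0217
gripper_force: 98.2
```

```bash
python3 -m handwheel '[[-1,0.001,-0.025,0,0],[-1,0.001,-0.038,0,0],[-1,0,-0.04,0,0],[-1,0.001,-0.04,0,0],[-1,0,-0.04,0,0],[-1,0.001,-0.04,0,0],[-1,0,-0.03,0,0],[-1,0,-0.012,0,0]]' && python3 -m handwheel '[[-1,0,0,0,0],[-1,0,0,0,0],[-1,0,0,0,0],[-1,0,0,0,0]]'; python3 - <<'E'
from h import *
np.set_printoptions(precision=4,suppress=True)
a=imaging.snapshot("side");b=imaging.snapshot("top")
P={}
for n,p in(("s",a),("t",b)):
    for t in("drift_tip","drift_grip","deck_hole","carriage_hole"): P[n,t]=imaging.place_of(p,t); print(n,t,[(np.round(q["uv"],1),round(q["confidence"],2)) for q in P[n,t][:4]])
T=r.get_obs()["position"]; print(T,"expected tip px",proj(a,np.array(T)-[0,0,.102]),proj(b,np.array(T)-[0,0,.102]))
A=cv2.resize(a["pixels"][...,::-1][100:240,240:380],(400,400),interpolation=2);B=cv2.resize(b["pixels"][...,::-1][150:290,290:430],(400,400),interpolation=2)
cv2.imwrite("pics/g2.png",np.hstack([A,B])); cv2.imwrite("pics/s2raw.png",a["pixels"][...,::-1])
E
```

```text
clock: 5.92
position: [0.5116, -0.1179, 0.233]
tool_rot: [[-1.0, -0.003, -0.004], [-0.003, 1.0, -0.0], [0.004, -0.0, -1.0]]
contact_force: [-0.2, 0.1, -1.3]
grip_width: 0.0218
gripper_force: 98.5
clock: 6.25
position: [0.5131, -0.1138, 0.2347]
tool_rot: [[-1.0, -0.007, -0.001], [-0.007, 1.0, 0.0], [0.001, 0.0, -1.0]]
contact_force: [-0.1, 1.2, -1.6]
grip_width: 0.0218
gripper_force: 98.5
s drift_tip [(array([331., 279.]), 0.79), (array([328.3, 297.7]), 0.79), (array([318.5, 165.9]), 0.65)]
s drift_grip [(array([378.6, 326.2]), 0.98), (array([321.4, 127.9]), 0.8), (array([309.4, 313.2]), 0.74)]
s deck_hole [(array([316.7, 194.1]), 0.81)]
s carriage_hole [(array([315.5, 188. ]), 0.82)]
t drift_tip [(array([222.1, 272.7]), 0.69), (array([193.6, 281.9]), 0.58)]
t drift_grip [(array([179.7, 319.3]), 0.89), (array([184.2, 268.3]), 0.66), (array([221.6, 151.9]), 0.16)]
t deck_hole [(array([351.9, 230.2]), 0.59)]
t carriage_hole [(array([349., 229.]), 0.83), (array([350.9, 230.5]), 0.16)]
[ 0.5133 -0.1146  0.2354] expected tip px [[316.1815 166.7372]] [[354.4794 226.9855]]
```

View pics/g2.png

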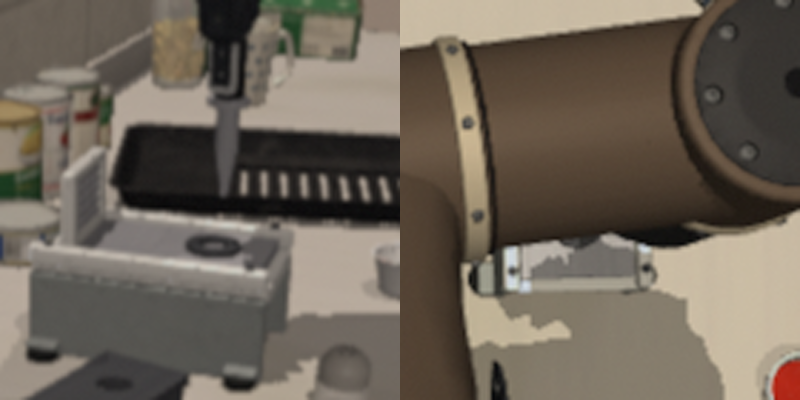

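The drift hangs upright, its tip at side ≈(319,168) and about 2.5 px right of where I expected it under the TCP. I take the pin's axis more exactly from its outline.

```bash
python3 - <<'E'
from h import *
from scipy.optimize import least_squares
np.set_printoptions(precision=4,suppress=True)
a=imaging.snapshot("side"); T=np.array(r.get_obs()["position"])
for m in imaging.outline_of(a,"drift_grip"):
    x,y,w,h=m["bbox"]
    if y<200 and x<345: break
print(m["bbox"],m["confidence"]); M=m["mask"]
rows=[(v,np.flatnonzero(M[v]).mean(),M[v].sum()) for v in range(int(y),int(y+h)+1) if M[v].any()]
print(rows)
lo=[q for q in rows if q[2]>=2 and q[0]>145]
L=np.polyfit([q[0] for q in lo],[q[1] for q in lo],1); print("axis col at tip rows",np.polyval(L,[145,155,166]),"slope",L[0])
pr=proj(a,[[T[0],T[1],z] for z in(.235,.18,.16,.133,.088)]);print("TCP axis px",pr)
px=proj(a,[[T[0]-.001,T[1],.133],[T[0],T[1]-.001,.133]])-pr[3]; print("per mm -x, -y",px)
print(T,"ring x for col at z.088 y-.115:",proj(a,[[.5187,-.115,.088],[.5137,-.115,.088]]))
E
```

```text
[315.7, 120.0, 12.2, 50.4] 0.61
[(120, np.float64(325.0), np.int64(3)), (121, np.float64(324.5), np.int64(2)), (122, np.float64(324.5), np.int64(2)), (123, np.float64(324.0), np.int64(3)), (124, np.float64(324.0), np.int64(3)), (125, np.float64(324.0), np.int64(3)), (126, np.float64(324.0), np.int64(3)), (127, np.float64(324.0), np.int64(3)), (128, np.float64(324.0), np.int64(3)), (129, np.float64(324.0), np.int64(3)), (130, np.float64(324.0), np.int64(3)), (131, np.float64(324.0), np.int64(3)), (132, np.float64(323.0), np.int64(5)), (133, np.float64(319.5), np.int64(14)), (134, np.float64(319.0), np.int64(15)), (135, np.float64(319.5), np.int64(16)), (136, np.float64(319.5), np.int64(14)), (137, np.float64(320.0), np.int64(13)), (138, np.float64(319.5), np.int64(10)), (139, np.float64(319.5), np.int64(8)), (140, np.float64(319.5), np.int64(8)), (141, np.float64(319.5), np.int64(8)), (142, np.float64(319.5), np.int64(8)), (143, np.float64(319.5), np.int64(8)), (144, np.float64(319.0), np.int64(9)), (145, np.float64(319.0), np.int64(9)), (146, np.float64(319.0), np.int64(9)), (147, np
[... 458 characters left out ...]
, (159, np.float64(318.0), np.int64(5)), (160, np.float64(318.0), np.int64(5)), (161, np.float64(318.0), np.int64(5)), (162, np.float64(318.0), np.int64(5)), (163, np.float64(318.5), np.int64(4)), (164, np.float64(318.0), np.int64(3)), (165, np.float64(318.0), np.int64(3)), (166, np.float64(318.0), np.int64(3)), (167, np.float64(318.0), np.int64(1))]
axis col at tip rows [318.7881 318.418  318.0108] slope -0.0370129870129888
TCP axis px [[318.7036 121.6694]
 [317.3322 146.4325]
 [316.8456 155.2185]
 [316.1986 166.9008]
 [315.1449 185.9276]]
per mm -x, -y [[ 0.4332  0.0547]
 [ 0.1191 -0.1233]]
[ 0.5132 -0.1146  0.2354] ring x for col at z.088 y-.115: [[312.8588 185.556 ]
 [314.9882 185.8496]]
```

```bash
python3 -m handwheel '[[-1,0.001,-0.0005,-0.02,0],[-1,0.001,0,-0.02,0],[-1,0,0,-0.008,0],[-1,0,0,-0.004,0],[-1,0,0,-0.004,0],[-1,0,0,0,0],[-1,0,0,0,0]]' && python3 -m handwheel '[[-1,0,0,-0.003,0],[-1,0,0,-0.003,0],[-1,0,0,-0.003,0],[-1,0,0,-0.003,0],[-1,0,0,0,0]]'
```

```text
clock: 7.43
position: [0.5156, -0.1152, 0.18]
tool_rot: [[-1.0, -0.006, 0.001], [-0.006, 1.0, -0.0], [-0.001, -0.0, -1.0]]
contact_force: [0.2, 0.6, -1.5]
grip_width: 0.0219
gripper_force: 98.5
clock: 7.85
position: [0.5155, -0.1152, 0.167]
tool_rot: [[-1.0, -0.006, 0.0], [-0.006, 1.0, -0.0], [-0.0, -0.0, -1.0]]
contact_force: [2.1, -0.2, -2.7]
grip_width: 0.0219
gripper_force: 98.5
```

The tip is at about z 0.065, inside both holes with no contact yet.

```bash
for i in 1 2; do :; done; python3 -m handwheel '[[-1,0,0,-0.002,0],[-1,0,0,-0.002,0],[-1,0,0,-0.002,0],[-1,0,0,0,0]]' | egrep -v rot
```

```text
clock: 8.18
position: [0.516, -0.1152, 0.1614]
contact_force: [3.7, -1.4, -1.2]
grip_width: 0.0218
gripper_force: 98.7
```

```bash
python3 -m handwheel '[[-1,0,0,-0.002,0],[-1,0,0,-0.002,0],[-1,0,0,0,0]]' | egrep -v rot
```

```text
clock: 8.43
position: [0.5162, -0.1152, 0.1575]
contact_force: [5.3, -2.2, -0.5]
grip_width: 0.0213
gripper_force: 98.7
```

```bash
python3 -m handwheel '[[-1,0,-0.0005,-0.002,0],[-1,0,0,-0.002,0],[-1,0,0,0,0]]' | egrep -v rot
```

```text
clock: 8.68
position: [0.5166, -0.1157, 0.1537]
contact_force: [6.6, -2.4, -0.7]
grip_width: 0.0218
gripper_force: 98.9
```

```bash
python3 -m handwheel '[[-1,0,0,-0.002,0],[-1,0,0,-0.001,0],[-1,0,0,0,0]]' | egrep -v rot
```

```text
clock: 8.93
position: [0.5171, -0.1157, 0.151]
contact_force: [6.1, -2.1, 0.9]
grip_width: 0.0215
gripper_force: 99.0
```

```bash
python3 -m handwheel '[[-1,0,-0.0005,-0.002,0],[-1,0,0,-0.002,0],[-1,0,0,0,0]]' | egrep -v rot
```

```text
clock: 9.18
position: [0.5168, -0.116, 0.1468]
contact_force: [6.4, -1.6, 0.0]
grip_width: 0.0218
gripper_force: 99.0
```

```bash
python3 -m handwheel '[[-1,0,0,-0.002,0],[-1,0,0,-0.002,0],[-1,0,0,0,0]]' | egrep -v rot
```

```text
clock: 9.43
position: [0.5166, -0.1161, 0.1429]
contact_force: [6.2, -0.9, 1.9]
grip_width: 0.0218
gripper_force: 99.1
```

```bash
python3 -m handwheel '[[-1,0,0,-0.002,0],[-1,0,0,-0.001,0],[-1,0,0,0,0]]'
```

```text
clock: 9.68
position: [0.5164, -0.1161, 0.14]
tool_rot: [[-1.0, -0.006, 0.002], [-0.006, 1.0, -0.0], [-0.002, -0.0, -1.0]]
contact_force: [4.7, -0.9, 3.2]
grip_width: 0.0218
gripper_force: 99.1
```

```bash
python3 -m handwheel '[[-1,0,0,-0.002,0],[-1,0,0,-0.001,0],[-1,0,0,0,0]]' | egrep -v rot
```

```text
clock: 9.93
position: [0.516, -0.1161, 0.1367]
contact_force: [5.4, -1.2, 3.0]
grip_width: 0.0216
gripper_force: 99.1
```

```bash
python3 -m handwheel '[[-1,0,0,-0.002,0],[-1,0,0,-0.001,0],[-1,0,0,0,0]]' | egrep -v rot
```

```text
clock: 10.18
position: [0.5159, -0.1162, 0.1335]
contact_force: [5.7, -0.1, 2.8]
grip_width: 0.0216
gripper_force: 99.1
```

```bash
python3 -m handwheel '[[-1,0,0,-0.002,0],[-1,0,0,-0.001,0],[-1,0,0,0,0]]'
```

```text
clock: 10.43
position: [0.5158, -0.1161, 0.1305]
tool_rot: [[-1.0, -0.006, 0.001], [-0.006, 1.0, -0.0], [-0.001, -0.0, -1.0]]
contact_force: [6.3, -1.1, 1.4]
grip_width: 0.0216
gripper_force: 99.1
```

```bash
python3 -m handwheel '[[-1,0,0,-0.0015,0],[-1,0,0,-0.0015,0],[-1,0,0,0,0]]' | egrep -v rot
```

```text
clock: 10.68
position: [0.5158, -0.1161, 0.1274]
contact_force: [5.6, -0.3, 2.5]
grip_width: 0.022
gripper_force: 99.1
```

```bash
python3 -m handwheel '[[-1,0,0,-0.001,0],[-1,0,0,-0.001,0],[-1,0,0,0,0]]' | egrep -v rot
```

```text
clock: 10.93
position: [0.5158, -0.1161, 0.1254]
contact_force: [5.6, -1.6, 3.1]
grip_width: 0.0215
gripper_force: 99.1
```

```bash
python3 -m handwheel '[[-1,0,0,-0.001,0],[-1,0,0,-0.001,0],[-1,0,0,0,0]]' | egrep -v rot
```

```text
clock: 11.18
position: [0.5159, -0.1161, 0.1235]
contact_force: [5.5, -1.1, 2.1]
grip_width: 0.022
gripper_force: 99.1
```

```bash
python3 -m handwheel '[[-1,0,0,-0.001,0],[-1,0,0,-0.001,0],[-1,0,0,0,0]]'
```

```text
clock: 11.43
position: [0.516, -0.1161, 0.1224]
tool_rot: [[-1.0, -0.007, 0.002], [-0.007, 1.0, -0.0], [-0.002, -0.0, -1.0]]
contact_force: [3.7, 1.1, 12.1]
grip_width: 0.0214
gripper_force: 100.7
```

```bash
python3 -m handwheel '[[-1,0,0,-0.0007,0],[-1,0,0,0,0],[-1,0,0,0,0]]' | egrep -v rot; python3 - <<'E'
from h import *
a=imaging.snapshot("side")
cv2.imwrite("pics/seat.png",cv2.resize(a["pixels"][...,::-1][120:240,250:370],(600,600),interpolation=2))
E
```

```text
clock: 11.68
position: [0.5161, -0.1161, 0.1224]
contact_force: [0.9, 1.2, 17.6]
grip_width: 0.0218
gripper_force: 101.1
```

View pics/seat.png

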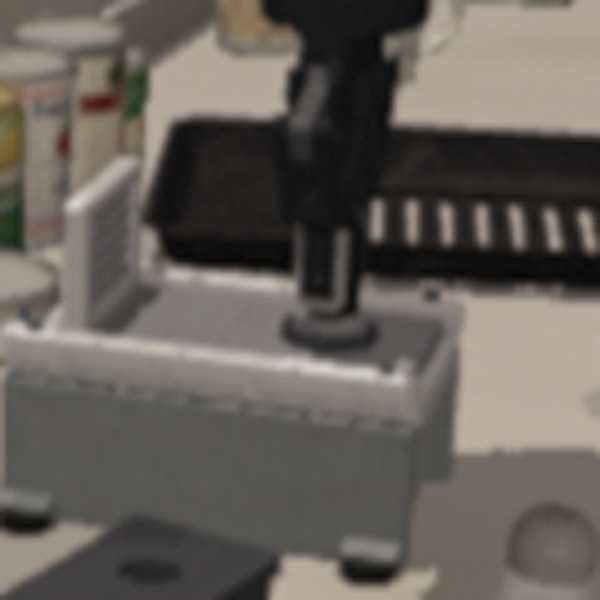

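The collar rests on the dark ring at crop (330,328), and z holds still while the force rises, so it is seated. I add a little to reach about 21 N and hold.

```bash
python3 -m handwheel '[[-1,0,0,-0.0005,0],[-1,0,0,0,0],[-1,0,0,0,0],[-1,0,0,0,0],[-1,0,0,0,0],[-1,0,0,0,0],[-1,0,0,0,0],[-1,0,0,0,0]]'
```

```text
clock: 12.4
position: [0.5161, -0.1162, 0.1223]
tool_rot: [[-1.0, -0.007, 0.002], [-0.007, 1.0, -0.0], [-0.002, -0.0, -1.0]]
contact_force: [-0.7, 2.6, 22.6]
grip_width: 0.0214
gripper_force: 101.4
```

```bash
python3 -m handwheel '[[-1,0,0,0.001,0],[-1,0,0,0.0008,0],[-1,0,0,0,0],[0.3,0,0,0,0],[0.3,0,0,0,0],[0.3,0,0,0,0],[0.3,0,0,0,0],[0.3,0,0,0,0]]' && python3 -m handwheel '[[0.3,0,0,0.005,0],[0.3,0,0,0.015,0],[0.3,0,0,0.03,0],[0.3,0,0,0.035,0],[0.3,0,0,0.035,0],[0.3,-0.03,0,0.02,0],[0.3,-0.04,0,0,0]]' && python3 -m handwheel '[[0.3,0,-0.041,0,0],[0.3,0,-0.041,0,0],[0.3,0,-0.041,0,0],[0.3,0,-0.041,0,0],[0.3,0,-0.041,0,0],[0.3,0,0,0,0],[0.3,0,0,0,0]]'
python3 - <<'E'
from h import *
a=imaging.snapshot("side");b=imaging.snapshot("top")
A=cv2.resize(a["pixels"][...,::-1][120:280,220:380],(400,400),interpolation=2);B=cv2.resize(b["pixels"][...,::-1][130:290,220:380],(400,400),interpolation=2)
cv2.imwrite("pics/end.png",np.hstack([A,B]))
E
```

```text
clock: 13.07
position: [0.5143, -0.1162, 0.1214]
tool_rot: [[-1.0, -0.006, -0.002], [-0.006, 1.0, -0.0], [0.002, -0.0, -1.0]]
contact_force: [-0.7, -0.3, 0.7]
grip_width: 0.0558
gripper_force: 0.0
clock: 13.65
position: [0.4483, -0.1163, 0.2663]
tool_rot: [[-1.0, -0.007, 0.007], [-0.007, 1.0, -0.001], [-0.007, -0.001, -1.0]]
contact_force: [0.0, 0.2, 0.3]
grip_width: 0.0557
gripper_force: 0.0
clock: 14.23
position: [0.4443, -0.3231, 0.2614]
tool_rot: [[-1.0, -0.002, -0.001], [-0.002, 1.0, 0.0], [0.001, 0.0, -1.0]]
contact_force: [-0.4, 1.3, -0.0]
grip_width: 0.0556
gripper_force: 0.0
```

View pics/end.png

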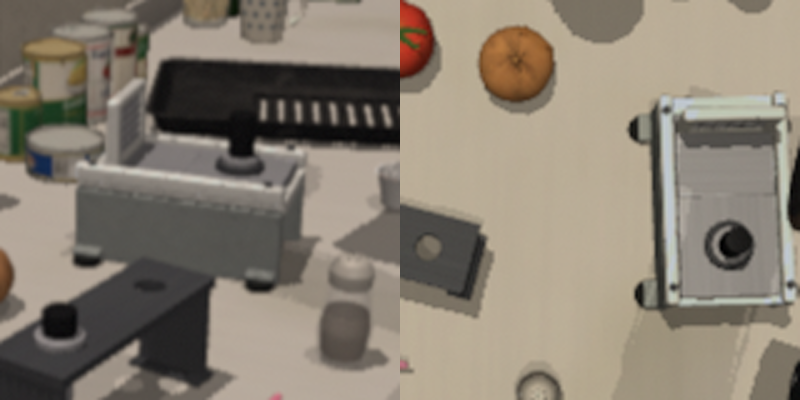

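The drift stands upright: at side crop (241,150) the collar is on the ring, and the grip's offset in the top view matches perspective. The blunt pin, onion, tomato and shaker look undisturbed.

```bash
python3 -c "
from rig import r
print(r.job_done())"
```

```text
the job is handed in; nothing more can be done
None
```

The tapered pin stands upright through both holes with its collar on the seat ring, leaned on with about 22 N (the highest reading); the carriage is drawn into line, the blunt pin, food and shaker look undisturbed, and the job was handed in at about 14 s.

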